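# Pack the field-service tool tray and pin its hold-down bar

## Robot

A 6-joint arm with a two-finger parallel gripper is mounted at the origin on a cart in front of the work surface, level with it; the furniture and walls round the work are solid. World frame = base frame: x ahead of the robot, y to its left, z up, the work surface at z = 0. Lengths are in m, angles in rad, forces in N, time in s.
With the tool pointing down it reaches from about 0.4 to 0.825 m from the base axis. Payload 7 kg.
Tool frame: the origin (TCP) lies on the centre line of the jaws, within the pads' length; the fingertips stand arm.tip_reach ahead of it and the grasp point (between the pads) lies 5 mm behind it (arm.tip_reach is the distance from the TCP to the fingertips, in m); z points along the fingers, y is the line along which they close (so a half turn about z gives the same grasp; the last joint's range is limited). The gripper opens to 88 mm and grips with 3 to 60 N. Pads are 19 mm wide; open, the fingers measure 130 mm over their backs; the gripper's body (78 mm by 193 mm) begins 47 mm behind the grasp point.
Start: joints at [-0.978, 0.359, 0.012, 0, -1.224, -0.288], TCP at [0.203, -0.644, 0.241] pointing down, gripper open.
Joint ranges: [-3.07, 3.07], [-1.43, 2.12], [-1.02, 1.25], [-3.03, 1.67], [-3.05, -0], [-3.03, 3.03]. Speed limits (rad/s): [2.39, 2.39, 3.01, 3.14, 3.14, 3.14].

## Interface

Orientations are given as [roll, pitch, yaw] about the fixed x, y, z axes, in that order (R = Rz(yaw) Ry(pitch) Rx(roll)).
In Python, from station import status, optics, order, arm gives the robot as it stands. The module is installed in compiled form; this text tells all that it offers.
- The arm moves only by the shell command python3 -m jog 'ROWS' [FORCE]. ROWS is JSON, a list of rows, each a list of 3 entries, a list of its own where there are three numbers: the gripper command: -1 is shut, 1 is fully open, values between are in proportion, then the shift along the tool's x, y, z in mm, then the turn about the tool's z in rad. A call has 1 to 20 rows; each row is the pose to reach, as a shift and turn from the pose commanded when the call began, along the tool's axes at that moment; what a row does not reach only later rows make up. A row lasts 1/8 s, in which the tool goes at most 62.5 mm and 10.7 degrees, less where a joint would pass 70% of its speed; a pose out of reach is approached as far as the arm can. A call with a gripper value outside its range is refused whole. The fingers move at their own pace and stop on an object; FORCE is the grip in N (left out, the last holds). Time passes only in rows, so rows that repeat a pose let the fingers close. It gives the time, the measured TCP pose, the force, the opening and the grip force at its end, in the units of the state.
- status.get_state(): the state, without advancing time (a new reading comes with each control period).
- optics.grab_frame(name): name is "scene" or "top"; returns a dict with "color" (420x560x3 uint8, red, green, blue), "mtx" (3x3 intrinsics, pixels), "cam_to_world" (4x4, takes a point from camera to world coordinates). Camera axes: x right, y down, z forward; pixel columns grow to the right and rows downward; lengths in m; the calibration is good to about 2 mm. A picture is of the moment at which its call begins. There is no depth.
- order.job_done(): hands the job in; it is judged then, once.
The state is a dict: "t": time; "q": joint angles; "qd": joint speeds; "joint_efforts": joint torques, N m; "eef_pos": TCP position; "ee_rot": TCP orientation; "force": force on the tool from outside, world axes, zero at the start; "moment": the same for the moment, N m; "width": finger opening in m; "gripper_force": force on a finger pad.
Only numpy, scipy, OpenCV 4.12 (cv2) and the standard library are available. Lean on these libraries where they do the work, as an engineer would, in place of code of your own. Each camera call takes 0.05 s, during which the arm holds its last target. There are 200 camera calls.

## Task

Pack the service tray for a call-out: gently lay the teal pliers in the wide pocket with the teal floor, the red test probe in the narrow pocket with the red floor and the red screwdriver in the plain grey middle lane, each flat between the foam walls, either way round, and leave the orange pliers and the yellow screwdriver where they lie on the bench. Only when all three are in, slide the hold-down bar fully forward over them by its black knob, then take the red-headed locking pin from its parking boss and push it all the way down through the bar's channel and the bar so that the bar cannot slide back.

Things in the scene. Friction and masses are not known exactly. Their poses are not given: they have to be found in the camera images.
- tray: Blue tray, fixed. Origin on the bench under its middle; x along the lanes (away from robot), y left, z up. x -97..117, front handle to -132; y +-105. 3 lanes, x +-88: middle one at y 0, grey floor z 10, 44 wide; inserts at y +-63.5. Foam walls to z 20 only at |x| 42..88; between them an open finger well. Alu channels for the bar: x 44..117, z 57 high, |y| 102..130. Lengths in mm in all entries.
- hold_bar (a joint): Steel bar across the tray, 24 wide, z 42 to 50, held in the side channels. Joint in m: 0 (start) = back, centre line at tray x 102, behind the lanes; grows as it slides forward (tray -x) to a stop at 0.044 (tray x 58), where its 16 mm hole meets the channel's. Moves at 2 to 4 N and stays where left. Black round knob on it at tray y 0: diameter 24, z 60 to 88 over the bench, on a 16 mm neck.
- wide_insert: Fixed foam insert with teal floor, filling the left or right outer lane, 176 x 77; axes as the tray's. Origin: middle of its underside, 6 over the bench; pocket floor 4 above the origin. Black foam walls, 14 above the origin, stand at |x| 42 to 88 and leave a pocket 71 wide, 176 long.
- narrow_insert: Fixed foam insert with red floor, filling the other outer lane, 176 x 77; axes as the tray's. Origin: middle of its underside, 6 over the bench; pocket floor 4 above the origin. Black foam walls, 14 above the origin, stand at |x| 42 to 88 and leave a slot 32 wide, 176 long.
- teal_pliers: Pliers with teal handles, lying flat, rigid (they do not open), 151 x 57 x 15, about 0.16 kg. Origin: underside, middle of length and width. x axis along them: jaws x 34 to 76, handles x -76 to 27; z up. The handles are widest, 57 over both, at x -20, near the balance point: grip across both there, low. For the teal-floored pocket.
- red_screwdriver: Screwdriver with red handle, lying, 148 long, about 0.07 kg. Origin: underside, middle of its length. y axis along it: handle y -11 to 73, 22 wide, 27 high; thin blade toward -y. Grip the handle across at about y 15. For the grey middle lane.
- red_probe: Red test probe without lead, lying, 123 long, 12 thick, 0.03 kg. Origin: underside, middle of its length. y axis along it: barrel y -44 to 62, metal tip toward -y. Grip the barrel across at about y 10. For the red-floored pocket.
- lock_pin: Pin, 62 long; origin at its tip, z up. Tapered shank 10 diameter, 36 long; flange 26 diameter (z 36 to 40); red round head 22 diameter (z 40 to 62). Starts upright in a black boss on the tray (26 square, 57 high, at tray x 80, y 128). Goes down the vertical 16 mm hole through the right channel (top z 57) and bar at tray x 58, y -113; home, its flange lies on the channel, tip at z 21.
- orange_pliers: Look-alike: pliers with orange handles, 167 x 57 x 15. Origin and axes as for the teal pliers. Stays where it lies on the bench.
- yellow_screwdriver: Look-alike: screwdriver with yellow handle, 168 long, 24 wide, 29 high. Origin: underside, middle of its length; y axis toward the handle. Stays where it lies on the bench. (Keep the arm clear of the tall amplifier, 380 high, behind the right side of the bench, from x 570, y -310 in world mm.)

How it is judged:
By the outcome, as a careful person would: the job done as asked, in the order asked, and still so for the second after the job is handed in, with the robot touching nothing.
It also fails if it takes over 118 s, if anything falls off the work surface, if the arm or the gripper's body presses on something with over 40 N, if the wrist force passes 120 N, or if a joint passes its speed limit or range.

## Working session

There is one attempt and no reset: what is moved stays moved. The work goes in short steps, Python scripts to look and compute and a shell command to move; the robot and the scene stay as the last step left them, time stands still between calls to the robot, and variables do not carry over. Pictures are saved under pics/ and viewed, at most 14 in all, crops included, and the job is handed in when it is done.

```bash
mkdir -p pics; python3 - <<'E'
from station import status, optics, order, arm
import cv2,numpy as np
np.set_printoptions(precision=4,suppress=True)
s=status.get_state();print({k:np.round(v,4) for k,v in s.items()});print(arm.tip_reach)
for n in("scene","top"):
    f=optics.grab_frame(n);cv2.imwrite(f"pics/{n}0.png",f["color"][:,:,::-1]);np.savez(f"{n}0.npz",**f);print(f["mtx"],f["cam_to_world"])
E
```

```text
{'t': np.float64(0.0), 'q': array([-0.9779,  0.3594,  0.0111, -0.0003, -1.2241, -0.2881]), 'qd': array([-0.0015,  0.0003,  0.    , -0.0005,  0.0014,  0.0011]), 'joint_efforts': array([  0.0005, -58.272 ,  29.3052,   6.9974,   0.0067,  -0.0002]), 'eef_pos': array([ 0.2024, -0.6435,  0.2396]), 'ee_rot': array([ 3.1399, -0.0001, -2.8369]), 'force': array([0.3196, 0.746 , 0.4856]), 'moment': array([-0.0192,  0.0106,  0.0544]), 'gripper_force': np.float64(0.0), 'width': np.float64(0.0877)}
0.014
[[495.0979   0.     276.4185]
 [  0.     495.0979 203.245 ]
 [  0.       0.       1.    ]] [[ 0.6059 -0.3595  0.7097 -0.2753]
 [-0.7954 -0.2883  0.5331 -0.6241]
 [ 0.013  -0.8875 -0.4606  0.5903]
 [ 0.      0.      0.      1.    ]]
[[469.1477   0.     283.9942]
 [  0.     469.1477 210.5779]
 [  0.       0.       1.    ]] [[ 0.0235 -0.9922  0.1224  0.4008]
 [-0.9997 -0.0243 -0.0053 -0.0115]
 [ 0.0083 -0.1223 -0.9925  1.3008]
 [ 0.      0.      0.      1.    ]]
```

View pics/top0.png

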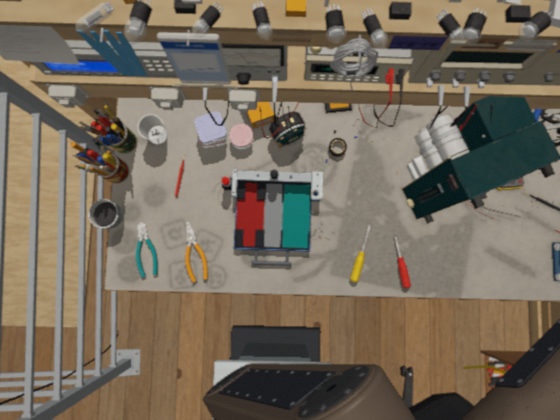

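View pics/scene0.png

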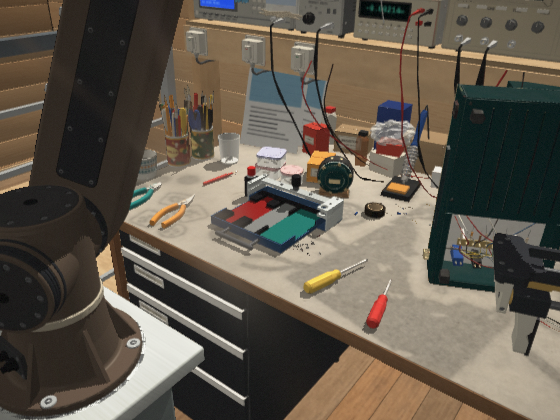

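The top view (image up = +x, left = +y) shows the tray at about (272,215), with the red slot on the left and the teal pocket on the right. The teal pliers are at (147,250), the probe at (180,178), the red screwdriver at (402,265) and the pin's red head at (227,182). The scene view agrees. Next I measure with colour masks.

```bash
cat > h.py <<'E'
import cv2,numpy as np
from station import status, optics
np.set_printoptions(precision=4,suppress=True)
def load(n): return dict(np.load(n))
def snap(n,tag):
    f=optics.grab_frame(n);np.savez(f"{n}{tag}.npz",**f);return f
def ray(f,px,z):
    px=np.atleast_2d(px).astype(float);d=np.c_[px,np.ones(len(px))]@np.linalg.inv(f["mtx"]).T
    T=f["cam_to_world"];d=d@T[:3,:3].T;o=T[:3,3];return o+d*((z-o[2])/d[:,2])[:,None]
def proj(f,p):
    T=np.linalg.inv(f["cam_to_world"]);c=np.atleast_2d(p)@T[:3,:3].T+T[:3,3];c=c@f["mtx"].T;return c[:,:2]/c[:,2:]
def hsv(f): return cv2.cvtColor(f["color"],cv2.COLOR_RGB2HSV_FULL)
def mask(f,h0,h1,smin=110,vmin=50):
    H=hsv(f);h=H[...,0].astype(int);a=(h>=h0)&(h<=h1) if h0<=h1 else (h>=h0)|(h<=h1)
    return (a&(H[...,1]>smin)&(H[...,2]>vmin)).astype(np.uint8)
def blobs(m,box,amin=12):
    x0,y0,x1,y1=box;k=np.zeros_like(m);k[y0:y1,x0:x1]=m[y0:y1,x0:x1]
    n,l,s,c=cv2.connectedComponentsWithStats(k,connectivity=8)
    return sorted([(int(s[i,4]),c[i],np.argwhere(l==i)[:,::-1]) for i in range(1,n) if s[i,4]>=amin],key=lambda b:-b[0])
def crop(f,box,k,name):
    x0,y0,x1,y1=box;cv2.imwrite(f"pics/{name}.png",cv2.resize(f["color"][y0:y1,x0:x1,::-1],None,fx=k,fy=k,interpolation=cv2.INTER_CUBIC))
E
python3 - <<'E'
from h import *
f=load("top0.npz")
crop(f,(120,160,330,290),3.8,"c1")
for nm,h,z in(("red",(245,10),.01),("teal",(115,135),.008),("orange",(14,30),.008),("yellow",(31,45),.014)):
    for a,c,p in blobs(mask(f,*h),(120,155,430,295))[:5]:
        w=ray(f,p,z)[:,:2];r=cv2.minAreaRect((w*1000).astype(np.float32));v=np.linalg.svd(w-w.mean(0),full_matrices=0)[2][0]
        print(nm,a,c,"w",w.mean(0),"rect",np.round(r[0]),np.round(r[1]),round(r[2],1),"ang",round(np.degrees(np.arctan2(v[1],v[0])),1))
E
```

```text
red 1261 [249.636  214.9326] w [0.5458 0.0764] rect [548.  77.] [176.  75.] 1.7 ang 179.6
red 254 [403.3543 272.8346] w [ 0.3967 -0.3486] rect [ 399. -348.] [85. 24.] 12.4 ang -166.6
red 111 [179.2703 178.3784] w [0.6435 0.2759] rect [645. 276.] [  9. 104.] 81.8 ang 171.3
red 53 [225.3208 180.3585] w [0.6411 0.1473] rect [641. 147.] [20. 20.] 1.4 ang -149.6
red 30 [124.4667 172.2   ] w [0.6571 0.4295] rect [656. 428.] [12. 41.] 76.8 ang 162.9
teal 1695 [295.8425 216.2785] w [ 0.5455 -0.0517] rect [546. -53.] [ 76. 178.] 89.6 ang 179.3
teal 132 [139.0682 259.2197] w [0.4167 0.3747] rect [417. 374.] [94. 18.] 8.8 ang -170.4
teal 125 [152.808 255.912] w [0.4266 0.3377] rect [426. 338.] [98. 17.] 15.6 ang -164.6
orange 182 [202.3352 260.7033] w [0.4168 0.2018] rect [417. 202.] [100.  21.] 18.3 ang -162.2
orange 178 [188.9663 264.2472] w [0.4063 0.2378] rect [407. 238.] [100.  20.] 11.6 ang -167.9
orange 82 [201.4634 293.622 ] w [0.3279 0.2001] rect [328. 191.] [  3. 141.] 1.3 ang -89.5
orange 40 [146.475 292.625] w [0.3271 0.3491] rect [326. 349.] [ 5. 57.] 1.3 ang -88.4
orange 19 [120.8421 173.5789] w [0.6534 0.44  ] rect [651. 438.] [25.  8.] 3.8 ang 173.7
yellow 255 [357.298  266.9373] w [ 0.4097 -0.2219] rect [ 411. -222.] [24. 85.] 74.3 ang 164.2
```

View pics/c1.png

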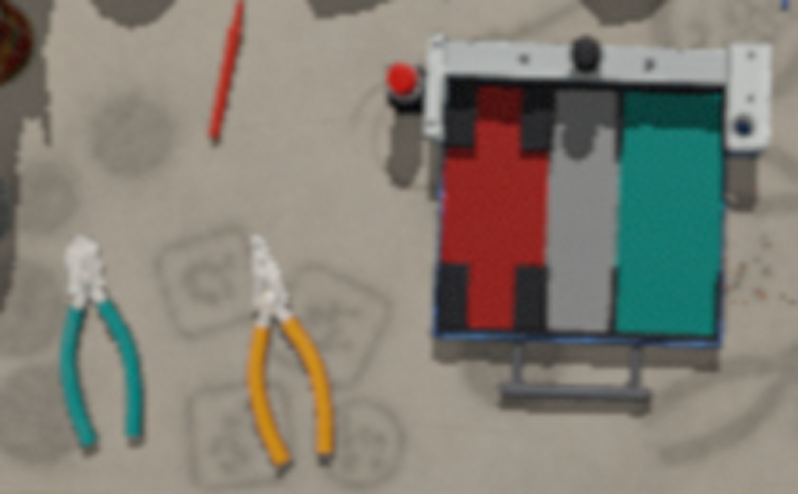

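The crop shows the tray square to the world. The channel hole is near top pixel (315,193) and the knob near (274,173). I check the tray's side-wall height in the scene view and compute its pose.

```bash
python3 - <<'E'
from h import *
f=load("top0.npz");g=load("scene0.npz")
crop(g,(120,160,360,260),3.3,"c2")
H=hsv(f)
# dark hole and knob
for nm,box,z,th in(("hole",(306,182,326,202),.057,75),("knob",(264,166,286,180),.088,70)):
    m=(H[...,2]<th).astype(np.uint8)
    for a,c,p in blobs(m,box,5)[:3]: print(nm,a,c,ray(f,c,z)[0])
a,c,p=blobs(mask(f,245,10),(215,170,236,192))[0];print("head top",c,ray(f,c,.083)[0], ray(f,c,.073)[0])
for n,o in(("teal",(115,135)),("red",(245,10))):
    a,c,p=blobs(mask(f,*o),(235,170,320,260))[0];w=ray(f,p,.01)*1000
    print(n,w.min(0),w.max(0)); 
    # side edges of teal/red per row: fit
    for side in(0,1):
        rows=np.unique(p[:,1]);e=np.array([[ (p[p[:,1]==r,0].min(),p[p[:,1]==r,0].max()+1)[side]-.0,r] for r in rows if 188<r<240])
        w=ray(f,e-[.5,0],.01);k=np.polyfit(w[:,0],w[:,1],1);print(n,side,"yaw",np.degrees(np.arctan(k[0])),"y at .546",np.polyval(k,.546))
E
```

```text
hole 53 [307.9434 188.0755] [ 0.6168 -0.0811  0.057 ]
hole 14 [312.7857 200.4286] [ 0.5836 -0.0947  0.057 ]
hole 6 [315.1667 193.1667] [ 0.6034 -0.1007  0.057 ]
knob 47 [273.8298 174.4894] [0.6454 0.011  0.088 ]
head top [225.3208 180.3585] [0.6275 0.1383 0.083 ] [0.6293 0.1396 0.073 ]
teal [457.5314 -90.6901  10.    ] [635.0519 -14.0552  10.    ]
teal 0 yaw -0.6594428701840455 y at .546 -0.014183057180298254
teal 1 yaw 0.16150390215378446 y at .546 -0.08915896065926897
red [459.406   38.6658  10.    ] [635.7206 115.051   10.    ]
red 0 yaw -0.8124472883668784 y at .546 0.1061176779233871
red 1 yaw 1.0801435511192503 y at .546 0.04633207467494316
```

View pics/c2.png

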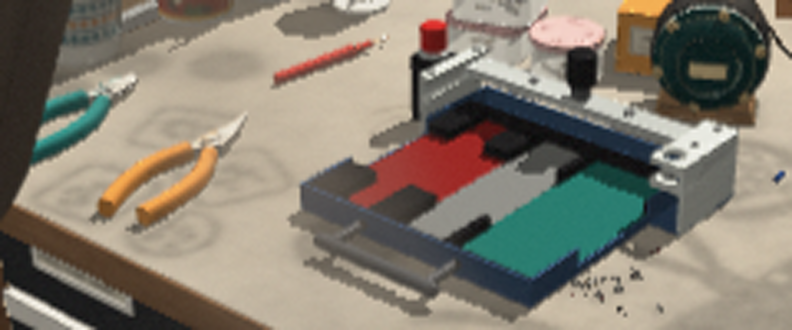

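The scene crop shows the finger well open at the sides, with no side walls for |x|<42. Measured tray pose: origin about (547,12.3) mm, yaw about -0.7°. Hole, boss and inserts agree to 1–2 mm. Next I measure the grip points.

```bash
cat >> h.py <<'E'
from scipy.spatial.transform import Rotation as Ro
def P(x,y): return np.array([547+x+.0122*y,12.3-.0122*x+y])
def go(x,y,z,yawdeg=None):
    s=status.get_state();R=Ro.from_euler("xyz",s["ee_rot"]);d=R.inv().apply(np.array([x,y,z])-s["eef_pos"]*1000)
    a=0 if yawdeg is None else (s["ee_rot"][2]-np.radians(yawdeg)+np.pi)%(2*np.pi)-np.pi
    print("from",s["eef_pos"]*1000,"yaw",np.degrees(s["ee_rot"][2]),"t",round(float(s["t"]),2),"shift",np.round(d,1),"turn",round(a,3),"q",s["q"])
E
python3 - <<'E'
from h import *
f=load("top0.npz")
def axis(p,z):
    w=ray(f,p,z)[:,:2]*1000;r=cv2.minAreaRect(w.astype(np.float32));v=np.linalg.svd(w-w.mean(0),full_matrices=0)[2][0]
    v=v if v[0]>0 else -v;c=w.mean(0);s=(w-c)@v;return c+v*(s.min()+s.max())/2,v,np.ptp(s)
for n,box,z,b,g in(("drv",(380,240,425,295),.0135,31,15),("probe",(165,155,195,205),.006,9,10)):
    a,c,p=blobs(mask(f,245,10,90),box)[0];c,v,L=axis(p,z)
    print(n,"ctr",c,"L",L,"ang",np.degrees(np.arctan2(v[1],v[0])),"grip",c-v*(g-b))
m=mask(f,115,135,80);p=np.vstack([b[2] for b in blobs(m,(125,225,170,290))[:2]])
w=ray(f,p,.008)[:,:2]*1000
H=hsv(f);b=[q for q in blobs(((H[...,1]<60)&(H[...,2]>165)).astype(np.uint8),(128,215,165,248),8)]
print([(q[0],q[1]) for q in b]);j=ray(f,b[0][2],.008)[:,:2]*1000
tip=j[np.argmax(j[:,0])]
best=None
lab=[ray(f,q[2],.008)[:,:2]*1000 for q in blobs(m,(125,225,170,290))[:2]]
ax=j.mean(0)-(lab[0].mean(0)+lab[1].mean(0))/2;v=ax/np.linalg.norm(ax);n=np.array([-v[1],v[0]])
al=np.r_[w,j];s=al@v;print("ang",np.degrees(np.arctan2(v[1],v[0])),"L",np.ptp(s))
s0=(s.min()+s.max())/2
for loc in(-45,-35,-20,-10,0):
    k=abs(w@v-s0-loc)<4;t=(w@n)[k];print(loc,"width",np.ptp(t),"mid",v*(s0+loc)+n*(t.min()+t.max())/2)
go(413,-344.5,60,-166.6)
E
```

```text
drv ctr [ 398.195  -347.4619] L 86.50174931902606 ang 12.919430443692749 grip [ 413.79   -343.8846]
probe ctr [645.6416 276.8173] L 103.81676991538187 ang -8.538981078328707 grip [644.6527 276.9658]
[(129, array([141.4884, 230.0853]))]
ang 12.509682040620614 L 149.06844895097913
-45 width 50.27352155463137 mid [402.2291 352.0098]
-35 width 53.42560326260514 mid [412.0297 354.0047]
-20 width 53.49284456504125 mid [426.5606 357.763 ]
-10 width 52.67276436864407 mid [436.6021 358.6717]
0 width 47.79593934749437 mid [446.2051 361.5572]
from [ 202.425  -643.504   239.7116] yaw -162.5413700714321 t 0.1 shift [-290.6  221.8  180. ] turn 0.071 q [-0.9779  0.3593  0.0112 -0.0003 -1.2241 -0.2881]
```

```bash
python3 -m jog '[[1,[-100,76,0],0.07],[1,[-200,152,60],0.07],[1,[-290.5,221.5,130],0.07],[1,[-290.5,221.5,180],0.07],[1,[-290.5,221.5,180],0.07],[1,[-290.5,221.5,180],0.07],[1,[-290.5,221.5,180],0.07],[1,[-290.5,221.5,180],0.07],[1,[-290.5,221.5,180],0.07],[1,[-290.5,221.5,180],0.07],[1,[-290.5,221.5,180],0.07],[1,[-290.5,221.5,180],0.07]]' 15; python3 -c "
from h import *
go(413.8,-344,17,-167.1)"
```

```text
t: 1.6
eef_pos: [0.413, -0.3459, 0.0609]
ee_rot: [-3.141, 0.001, -2.908]
force: [0.4, 0.0, 0.7]
width: 0.0878
gripper_force: 0.0
from [ 413.0049 -345.8945   60.9452] yaw -166.60140399778817 t 1.6 shift [-1.2  1.7 43.9] turn 0.009 q [-0.3332  0.3252 -0.5104 -0.     -0.7344 -1.0038]
```

```bash
python3 -m jog '[[1,[-1,1.5,22],0.01],[1,[-1,1.5,44],0.01],[1,[-1,1.5,44],0.01],[1,[-1,1.5,44],0.01],[-1,[-1,1.5,44],0.01],[-1,[-1,1.5,44],0.01],[-1,[-1,1.5,44],0.01],[-1,[-1,1.5,44],0.01],[-1,[-1,1.5,44],0.01],[-1,[-1,1.5,44],0.01],[-1,[-1,1.5,44],0.01],[-1,[-1,1.5,44],0.01]]' 15; python3 -c "
from h import *
x,y=P(-15,0);go(x,y,120,-180.7)"
```

```text
t: 3.1
eef_pos: [0.4139, -0.3438, 0.0166]
ee_rot: [-3.141, 0.0, -2.917]
force: [0.4, -0.3, 0.3]
width: 0.0218
gripper_force: 15.0
from [ 413.8924 -343.7954   16.6017] yaw -167.1164352457305 t 3.1 shift [-194.6  321.  -103.4] turn 0.237 q [-0.3286  0.3909 -0.5492  0.0001 -0.6306 -1.0174]
```

```bash
python3 -m jog '[[-1,[0,0,-50],0],[-1,[0,0,-103],0],[-1,[-60,90,-103],0.237],[-1,[-120,180,-103],0.237],[-1,[-194.5,321,-103],0.237],[-1,[-194.5,321,-103],0.237],[-1,[-194.5,321,-103],0.237],[-1,[-194.5,321,-103],0.237],[-1,[-194.5,321,-103],0.237],[-1,[-194.5,321,-103],0.237],[-1,[-194.5,321,-103],0.237],[-1,[-194.5,321,-103],0.237]]'; python3 -c "
from h import *
x,y=P(-15,0);go(x,y,27.5,-180.7)
crop(snap('top','1'),(210,150,340,280),4.5,'d1')"
```

```text
t: 4.6
eef_pos: [0.5315, 0.0113, 0.1196]
ee_rot: [-3.142, -0.0, 3.128]
force: [-0.3, 0.6, -1.0]
width: 0.0215
gripper_force: 15.0
from [531.482   11.3276 119.594 ] yaw 179.19999451675466 t 4.6 shift [-0.5  1.2 92.1] turn -0.002 q [ 0.3904  0.2386 -0.4644 -0.0001 -0.868  -1.9751]
```

View pics/d1.png

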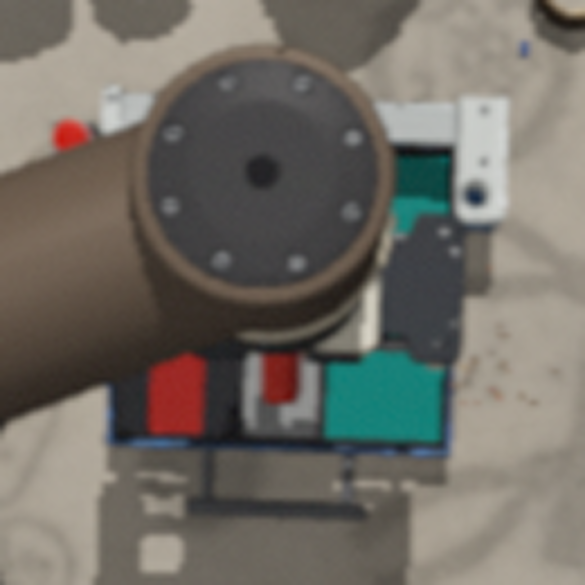

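The red handle is in the gripper over the grey lane, at crop (280,380). Lowering it.

```bash
python3 -m jog '[[-1,[-0.5,1,40],0],[-1,[-0.5,1,70],0],[-1,[-0.5,1,86],0],[-1,[-0.5,1,92],0],[-1,[-0.5,1,92.5],0],[-1,[-0.5,1,92.5],0],[-1,[-0.5,1,92.5],0],[-0.25,[-0.5,1,92.5],0],[-0.25,[-0.5,1,92.5],0],[-0.25,[-0.5,1,92.5],0],[-0.25,[-0.5,1,92.5],0],[-0.25,[-0.5,1,60],0],[0,[-0.5,1,20],0],[1,[-0.5,1,0],0],[1,[-0.5,1,0],0],[1,[-0.5,1,0],0]]'; python3 -c "
from h import *
go(426.5,357.3,120,12.5-180)"
```

```text
t: 6.65
eef_pos: [0.5319, 0.0135, 0.119]
ee_rot: [-3.142, -0.001, 3.129]
force: [0.1, 0.3, -0.9]
width: 0.0676
gripper_force: 0.0
from [531.8757  13.4716 118.9621] yaw 179.28513573272502 t 6.65 shift [109.7 342.5  -1. ] turn -0.231 q [ 0.3939  0.2404 -0.4635 -0.0004 -0.8676 -1.9769]
```

```bash
python3 -m jog '[[1,[20,62,0],-0.06],[1,[40,124,0],-0.15],[1,[60,186,0],-0.23],[1,[80,248,0],-0.23],[1,[109.5,342.5,-1],-0.23],[1,[109.5,342.5,10],-0.23],[1,[109.5,342.5,50],-0.23],[1,[109.5,342.5,50],-0.23],[1,[109.5,342.5,50],-0.23],[1,[109.5,342.5,50],-0.23],[1,[109.5,342.5,50],-0.23]]'; python3 -c "
from h import *
go(426.5,357.3,16.5,12.5-180)
snap('top','2');crop(snap('scene','2'),(60,150,360,270),2.6,'d2')"
```

```text
t: 8.02
eef_pos: [0.4276, 0.3574, 0.0707]
ee_rot: [3.14, 0.001, -2.925]
force: [0.2, 0.1, 0.8]
width: 0.0875
gripper_force: 0.0
from [427.6377 357.4298  70.689 ] yaw -167.56503681105286 t 8.03 shift [ 1.2  0.  54.2] turn -0.001 q [ 1.0476  0.3369 -0.4609  0.0001 -0.7711 -2.4014]
```

View pics/d2.png

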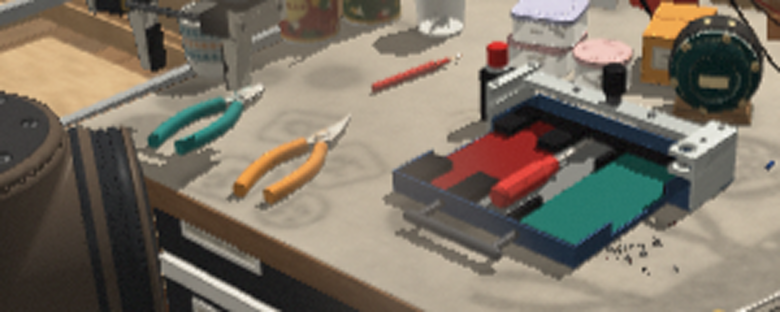

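The scene crop shows the red screwdriver lying in the grey lane at (525,180), with the gripper above the teal pliers. Lowering onto them.

```bash
python3 -m jog '[[1,[1,0,27],0],[1,[1,0,48],0],[1,[1,0,54],0],[1,[1,0,54],0],[1,[1,0,54],0],[-1,[1,0,54],0],[-1,[1,0,54],0],[-1,[1,0,54],0],[-1,[1,0,54],0],[-1,[1,0,54],0],[-1,[1,0,54],0],[-1,[1,0,54],0],[-1,[1,0,54],0]]' 30; python3 -c "
from h import *
x,y=P(-20,-63.5);go(x,y,140,-180.7)"
```

```text
t: 9.75
eef_pos: [0.4261, 0.3571, 0.0157]
ee_rot: [-3.141, -0.0, -2.924]
force: [-0.7, -1.5, 3.4]
width: 0.0559
gripper_force: 30.0
from [426.0698 357.0681  15.6629] yaw -167.51953980742297 t 9.75 shift [  -9.6 -420.  -124.3] turn 0.23 q [ 1.0498  0.4144 -0.509   0.0001 -0.6475 -2.4029]
```

```bash
python3 -m jog '[[-1,[0,0,-20],0],[-1,[0,0,-70],0],[-1,[0,-40,-124],0],[-1,[0,-95,-124],0.05],[-1,[-5,-150,-124],0.1],[-1,[-9.5,-205,-124],0.16],[-1,[-9.5,-260,-124],0.23],[-1,[-9.5,-315,-124],0.23],[-1,[-9.5,-370,-124],0.23],[-1,[-9.5,-420,-124],0.23],[-1,[-9.5,-420,-124],0.23],[-1,[-9.5,-420,-124],0.23],[-1,[-9.5,-420,-124],0.23],[-1,[-9.5,-420,-124],0.23],[-1,[-9.5,-420,-124],0.23]]'; python3 -c "
from h import *
x,y=P(-20,-63.5);go(x,y,27,-180.7)
crop(snap('scene','3'),(180,120,360,260),3.8,'d3')"
```

```text
t: 11.62
eef_pos: [0.5261, -0.0501, 0.1396]
ee_rot: [3.142, 0.0, 3.131]
force: [0.1, 1.4, -1.4]
width: 0.0562
gripper_force: 30.0
from [526.1206 -50.1433 139.635 ] yaw 179.37171465918954 t 11.62 shift [ -0.1  -0.8 112.6] turn 0.001 q [ 0.2763  0.2103 -0.4476 -0.0001 -0.9127 -1.8581]
```

View pics/d3.png

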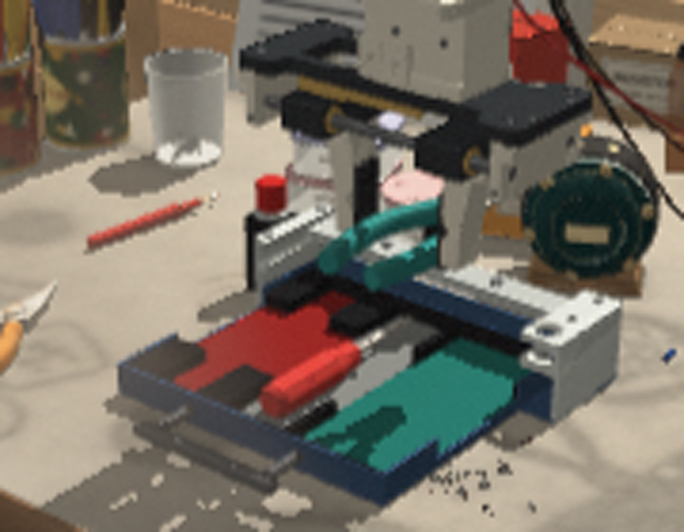

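The pliers hang level over the teal pocket. Before lowering, I check the screwdriver's clearance from the inner finger using the earlier top frame.

```bash
python3 - <<'E'
from h import *
f=load("top2.npz");crop(f,(220,160,335,265),5,"d4")
m=mask(f,245,10,90)
H=hsv(f)
for r in range(218,250,4):
    print(r,"".join(f"{c:2d} " for c in (mask(f,245,10,90)[r,262:286])), ray(f,[270,r],.0235)[0,:2]*1000)
E
```

```text
218  1  1  0  0  0  0  0  1  1  1  1  1  1  1  0  0  0  0  0  0  0  0  0  0  [537.0307  19.4695]
222  1  1  0  0  0  0  1  1  1  1  1  1  1  1  0  0  0  0  0  0  0  0  0  0  [526.0355  19.1709]
226  1  1  0  0  0  0  1  1  1  1  1  1  1  1  0  0  0  0  0  0  0  0  0  0  [515.0633  18.873 ]
230  1  0  0  0  0  0  1  1  1  1  1  1  1  1  0  0  0  0  0  0  0  0  0  0  [504.1141  18.5757]
234  0  0  0  0  0  0  1  1  1  1  1  1  1  1  0  0  0  0  0  0  0  0  0  0  [493.1877  18.2791]
238  0  0  0  0  0  0  1  1  1  1  1  1  1  1  0  0  0  0  0  0  0  0  0  0  [482.2841  17.983 ]
242  0  0  0  0  0  0  0  0  0  0  0  0  0  0  0  0  0  0  0  0  0  0  0  0  [471.4031  17.6876]
246  0  0  0  0  0  0  0  0  0  0  0  0  0  0  0  0  0  0  0  0  0  0  0  0  [460.5449  17.3927]
```

View pics/d4.png

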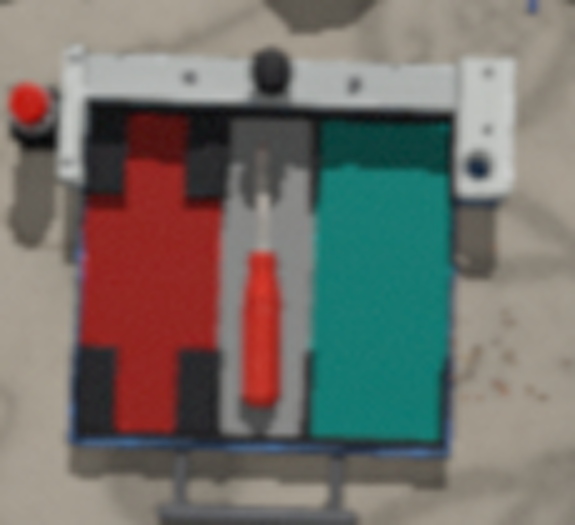

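The screwdriver sits in the middle lane at world y about 14±11 mm. I place the pliers 2 mm outward and open the fingers only slightly.

```bash
python3 -m jog '[[-1,[0,-2.5,40],0],[-1,[0,-2.5,80],0],[-1,[0,-2.5,100],0],[-1,[0,-2.5,109],0],[-1,[0,-2.5,112.5],0],[-1,[0,-2.5,113],0],[-1,[0,-2.5,113],0],[-1,[0,-2.5,113],0],[0.38,[0,-2.5,113],0],[0.38,[0,-2.5,113],0],[0.38,[0,-2.5,113],0],[0.38,[0,-2.5,113],0],[0.38,[0,-2.5,95],0],[0.38,[0,-2.5,60],0],[1,[0,-2.5,0],0],[1,[0,-2.5,0],0],[1,[0,-2.5,0],0]]'; python3 -c "
from h import *
go(644.5,277,150,-8.5-180)"
```

```text
t: 13.8
eef_pos: [0.5258, -0.0533, 0.1397]
ee_rot: [3.141, 0.0, 3.129]
force: [-0.2, -0.5, -1.0]
width: 0.0843
gripper_force: 0.0
from [525.8077 -53.3017 139.6609] yaw 179.28665056934204 t 13.8 shift [-114.6  331.8  -10.1] turn 0.136 q [ 0.2701  0.2101 -0.4476 -0.0004 -0.9125 -1.8531]
```

```bash
python3 -m jog '[[1,[-20,60,-10],0],[1,[-40,120,-10],0.06],[1,[-60,180,-10],0.13],[1,[-80,240,-10],0.136],[1,[-100,290,-10],0.136],[1,[-114.5,332,-10],0.136],[1,[-114.5,332,-10],0.136],[1,[-114.5,332,-10],0.136],[1,[-114.5,332,40],0.136],[1,[-114.5,332,90],0.136],[1,[-114.5,332,90],0.136],[1,[-114.5,332,90],0.136]]'; python3 -c "
from h import *
go(644.5,277,16.5,-8.5-180)
f=snap('top','3');crop(f,(150,150,335,280),4,'d5')"
```

```text
t: 15.3
eef_pos: [0.6456, 0.277, 0.0513]
ee_rot: [3.141, 0.001, 2.993]
force: [0.9, -0.6, 1.2]
width: 0.0882
gripper_force: 0.0
from [645.5866 276.9515  51.3045] yaw 171.50532979014858 t 15.3 shift [ 1.1 -0.1 34.8] turn 0.0 q [ 0.6822  0.5555 -0.1335  0.001  -0.8805 -2.4019]
```

View pics/d5.png

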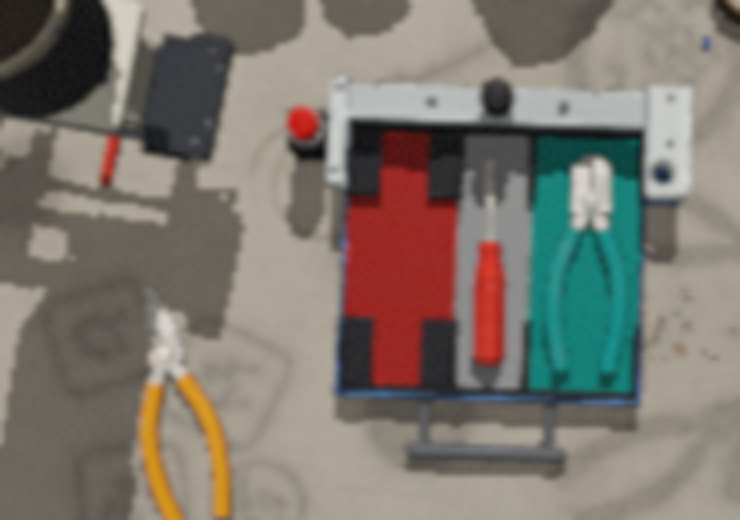

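The teal pliers lie flat and centred in the teal pocket at (585,260), and the screwdriver is fine. The gripper is over the probe. Grasping it.

```bash
python3 -m jog '[[1,[1,0,20],0],[1,[1,0,35],0],[1,[1,0,35],0],[1,[1,0,35],0],[-1,[1,0,35],0],[-1,[1,0,35],0],[-1,[1,0,35],0],[-1,[1,0,35],0],[-1,[1,0,35],0],[-1,[1,0,35],0],[-1,[1,0,35],0],[-1,[1,0,35],0],[-1,[1,0,35],0]]' 12; python3 -c "
from h import *
x,y=P(-10,63.5);go(x,y,150,-180.7)"
```

```text
t: 16.98
eef_pos: [0.6436, 0.2773, 0.0145]
ee_rot: [-3.142, -0.0, 2.993]
force: [0.2, 0.1, -0.2]
width: 0.0106
gripper_force: 12.0
from [643.5911 277.33    14.5127] yaw 171.50676305560526 t 16.98 shift [  74.9 -214.8 -135.5] turn -0.136 q [ 0.6841  0.595  -0.1623 -0.     -0.8136 -2.4031]
```

```bash
python3 -m jog '[[-1,[0,0,-60],0],[-1,[0,0,-120],0],[-1,[10,-30,-135],0],[-1,[30,-90,-135],-0.06],[-1,[50,-145,-135],-0.136],[-1,[75,-215,-135],-0.136],[-1,[75,-215,-135],-0.136],[-1,[75,-215,-135],-0.136],[-1,[75,-215,-135],-0.136],[-1,[75,-215,-135],-0.136],[-1,[75,-215,-135],-0.136]]'; python3 -c "
from h import *
x,y=P(-10,63.5);go(x,y,25,-180.7)"
```

```text
t: 18.35
eef_pos: [0.538, 0.0765, 0.1492]
ee_rot: [-3.141, -0.0, 3.13]
force: [0.6, 0.1, 0.1]
width: 0.0107
gripper_force: 12.0
from [537.9782  76.4673 149.1921] yaw 179.3437445337314 t 18.35 shift [  0.1  -0.5 124.2] turn 0.001 q [ 0.5019  0.2235 -0.404  -0.     -0.9438 -2.0842]
```

```bash
python3 -m jog '[[-1,[0,-0.5,50],0],[-1,[0,-0.5,95],0],[-1,[0,-0.5,115],0],[-1,[0,-0.5,122],0],[-1,[0,-0.5,124],0],[-1,[0,-0.5,124],0],[-1,[0,-0.5,124],0],[-0.5,[0,-0.5,124],0],[-0.5,[0,-0.5,124],0],[-0.5,[0,-0.5,124],0],[-0.5,[0,-0.5,124],0],[-0.5,[0,-0.5,100],0],[-0.5,[0,-0.5,60],0],[-0.5,[0,-0.5,0],0],[-0.5,[0,-0.5,0],0],[-0.5,[0,-0.5,0],0]]'; python3 -c "
from h import *
go(*P(102,0),150,-180.7)"; python3 -m jog '[[-0.1,[80,0,0],0],[-0.1,[130,0,0],0],[-0.1,[130,0,0],0],[-0.1,[130,0,0],0]]'; python3 -c "
from h import *
crop(snap('top','4'),(220,160,335,265),5,'d6')
crop(snap('scene','4'),(180,120,360,260),3.8,'d7')
go(*P(102,0),150,-180.7)"
```

```text
t: 20.35
eef_pos: [0.5374, 0.0753, 0.1496]
ee_rot: [3.141, 0.0, 3.129]
force: [-0.7, -0.8, -0.5]
width: 0.0215
gripper_force: 0.0
from [537.4223  75.2739 149.6397] yaw 179.28450023445316 t 20.35 shift [-112.4  -62.8   -0.4] turn -0.0 q [ 0.5001  0.2214 -0.4055 -0.0005 -0.9434 -2.0832]
t: 20.85
eef_pos: [0.4075, 0.0769, 0.1493]
ee_rot: [-3.141, -0.0, 3.131]
force: [0.7, 0.2, -0.2]
width: 0.0397
gripper_force: 0.0
from [408.4827  77.1556 149.265 ] yaw 179.30590950374597 t 20.95 shift [-241.3  -63.2   -0.8] turn 0.0 q [ 0.6664  0.0082 -0.6596  0.0002 -0.9035 -2.2495]
```

View pics/d7.png

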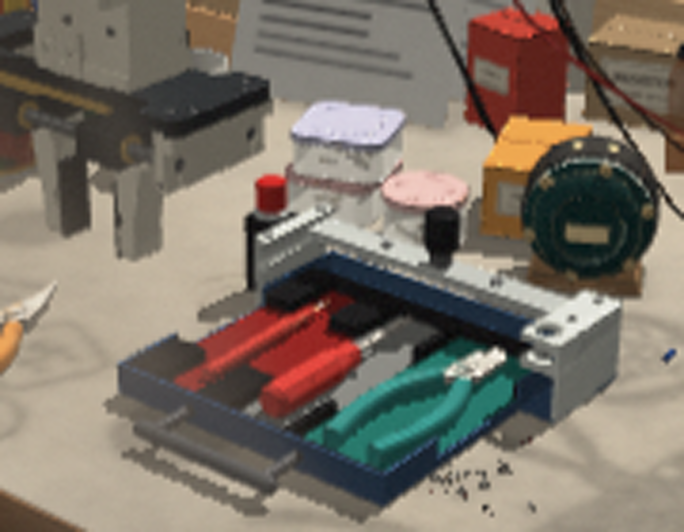

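The top-right view shows the probe in the red slot, the screwdriver in the grey lane and the pliers in the teal pocket, all flat. Now the bar.

```bash
python3 -m jog '[[-0.1,[-60,-16,0],0],[-0.1,[-120,-32,0],0],[0.3,[-180,-48,0],0],[0.3,[-241.5,-63,0],0],[0.3,[-241.5,-63,0],0],[0.3,[-241.5,-63,0],0],[0.3,[-241.5,-63,0],0],[0.3,[-241.5,-63,0],0]]' 20; python3 -c "
from h import *
go(*P(102,0),77,-180.7)
f=snap('top','5')"
```

```text
t: 21.95
eef_pos: [0.648, 0.0113, 0.1502]
ee_rot: [3.141, 0.001, 3.13]
force: [-0.2, -0.1, -0.7]
width: 0.0571
gripper_force: 0.0
from [647.974   11.3303 150.2156] yaw 179.3444699657663 t 21.95 shift [-1.  -0.3 73.2] turn 0.001 q [ 0.3179  0.3813 -0.1702 -0.     -1.0185 -1.9002]
```

```bash
python3 -m jog '[[0.3,[0,0,30],0],[0.3,[0,0,55],0],[0.3,[0,0,73],0],[0.3,[0,0,73],0],[-1,[0,0,73],0],[-1,[0,0,73],0],[-1,[0,0,73],0],[-1,[0,0,73],0],[-1,[0,0,73],0],[-1,[0,0,73],0]]' 20; python3 -c "
from h import *
go(*P(58,0),77,-180.7)"
```

```text
t: 23.25
eef_pos: [0.6486, 0.011, 0.077]
ee_rot: [3.142, 0.0, 3.13]
force: [-1.3, 0.2, 4.0]
width: 0.0235
gripper_force: 20.0
from [648.6089  10.9844  76.9624] yaw 179.3092898946584 t 23.25 shift [43.6  0.1 -0.1] turn 0.0 q [ 0.3172  0.4552 -0.2434  0.0002 -0.8718 -1.9001]
```

```bash
python3 -m jog '[[-1,[5,0,0],0],[-1,[12,0,0],0],[-1,[20,0,0],0],[-1,[28,0,0],0],[-1,[35,0,0],0],[-1,[40,0,0],0],[-1,[43,0,0],0],[-1,[45,0,0],0],[-1,[45,0,0],0],[-1,[45,0,0],0]]'; python3 -c "
from h import *
go(*P(58,0),77,-180.7)"
```

```text
t: 24.5
eef_pos: [0.6045, 0.0115, 0.077]
ee_rot: [3.141, 0.003, 3.13]
force: [6.7, -2.3, 2.5]
width: 0.0236
gripper_force: 20.0
from [604.5348  11.4656  76.9532] yaw 179.3227301803538 t 24.5 shift [-0.5  0.1 -0. ] turn 0.0 q [ 0.3422  0.3937 -0.349   0.001  -0.8256 -1.9255]
```

```bash
python3 -m jog '[[-1,[3,0,0],0],[-1,[3,0,0],0],[-1,[3,0,0],0]]'; python3 -m jog '[[-1,[-3,0,0],0],[0.3,[-3,0,0],0],[0.3,[-3,0,0],0],[0.3,[-3,0,0],0],[0.3,[-3,0,0],0],[0.3,[-3,0,-40],0],[0.3,[-3,0,-80],0],[0.3,[-3,0,-80],0],[0.3,[-3,0,-80],0]]'; python3 -c "
from h import *
go(*P(80,128),150,-180.7)"
```

```text
t: 24.88
eef_pos: [0.6043, 0.0115, 0.077]
ee_rot: [3.141, 0.007, 3.13]
force: [16.6, -5.7, -7.4]
width: 0.0237
gripper_force: 20.0
t: 26.0
eef_pos: [0.603, 0.0115, 0.1563]
ee_rot: [3.141, -0.0, 3.129]
force: [-0.6, 0.8, -0.4]
width: 0.0573
gripper_force: 0.0
from [602.9734  11.4789 156.3063] yaw 179.28714900793932 t 26.0 shift [-24.  128.2   6.3] turn -0.0 q [ 0.3424  0.3083 -0.2654 -0.0005 -0.9973 -1.9254]
```

The bar moved 44 mm and stands hard against its stop (16 N with no further motion). Now the pin.

```bash
python3 -m jog '[[0.3,[-8,43,0],0],[0.3,[-16,86,0],0],[0.3,[-25,128,0],0],[0.3,[-25,128,0],0],[0.3,[-25,128,0],0],[0.3,[-25,128,0],0],[0.3,[-25,128,0],0]]' 20; python3 -c "
from h import *
go(628.2,139,78,-180.7)
f=snap('top','6')
print(ray(f,[272,190],.088)[0])
m=(hsv(f)[...,2]<70).astype(np.uint8)
for a,c,p in blobs(m,(264,176,286,196),8)[:3]: print('knob',a,c,ray(f,c,.088)[0]*1000)
crop(f,(205,150,335,255),5,'d8')
crop(snap('scene','6'),(220,120,360,220),5,'d9')"
```

```text
t: 26.88
eef_pos: [0.6298, 0.1383, 0.1565]
ee_rot: [-3.142, -0.0, 3.128]
force: [0.7, 0.4, 0.5]
width: 0.0569
gripper_force: 0.0
from [629.8406 138.2647 156.5427] yaw 179.2394471604999 t 26.88 shift [ 1.6  0.7 78.5] turn -0.001 q [ 0.5181  0.3714 -0.1697 -0.     -1.0299 -2.1021]
[0.604  0.0147 0.088 ]
knob 59 [275.1525 183.0169] [622.739    6.9004  88.    ]
knob 42 [273.3333 191.    ] [601.4173  11.1134  88.    ]
```

View pics/d9.png

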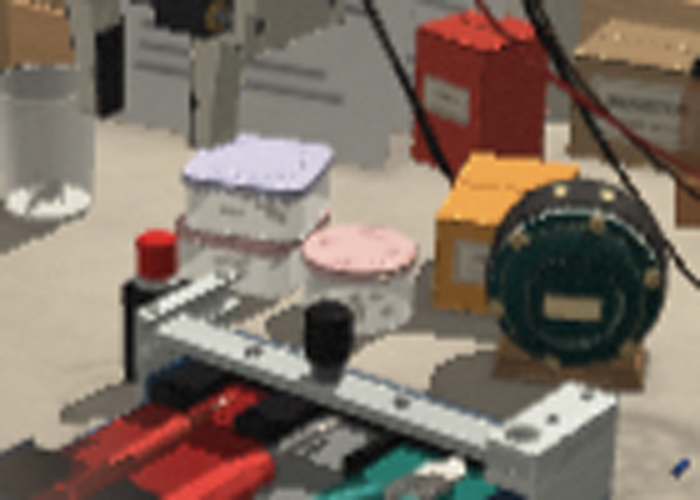

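The bar is forward, with its knob at (328,340), and the pin's red head stands on the boss at (157,255). Gripping the pin head.

```bash
python3 -m jog '[[0.3,[1,0.5,30],0],[0.3,[1,0.5,60],0],[0.3,[1,0.5,74],0],[0.3,[1,0.5,78],0],[0.3,[1,0.5,78],0],[-1,[1,0.5,78],0],[-1,[1,0.5,78],0],[-1,[1,0.5,78],0],[-1,[1,0.5,78],0],[-1,[1,0.5,78],0],[-1,[1,0.5,78],0]]' 25; python3 -c "
from h import *
go(628.2,139,150,-180.7)"
```

```text
t: 28.35
eef_pos: [0.6291, 0.1397, 0.0787]
ee_rot: [3.142, 0.0, 3.129]
force: [-0.8, -0.1, 1.1]
width: 0.0212
gripper_force: 25.0
from [629.0508 139.7232  78.7428] yaw 179.30491486218386 t 28.35 shift [  0.8  -0.7 -71.3] turn 0.0 q [ 0.5208  0.4475 -0.2518  0.0001 -0.8714 -2.1038]
```

```bash
python3 -m jog '[[-1,[0,0,-20],0],[-1,[0,0,-45],0],[-1,[0,0,-80],0],[-1,[0,-10,-85],0],[-1,[6,-60,-85],0],[-1,[10,-115,-85],0],[-1,[16,-170,-85],0],[-1,[22,-220,-85],0],[-1,[22,-241,-85],0],[-1,[22,-241,-85],0],[-1,[22,-241,-85],0],[-1,[22,-241,-85],0],[-1,[22,-241,-60],0],[-1,[22,-241,-45],0],[-1,[22,-241,-45],0],[-1,[22,-241,-45],0]]'; python3 -c "
from h import *
go(603.8,-101.2,79,-180.7)
crop(snap('scene','7'),(260,120,380,220),5.5,'e1')
snap('top','7')"
```

```text
t: 30.35
eef_pos: [0.6046, -0.1008, 0.1241]
ee_rot: [-3.141, 0.001, 3.13]
force: [-0.2, 0.4, -0.9]
width: 0.021
gripper_force: 25.0
from [ 604.5542 -100.8162  124.1228] yaw 179.33472888774006 t 30.35 shift [ 0.8 -0.4 45.1] turn 0.001 q [ 0.1532  0.3541 -0.2809  0.0004 -0.9353 -1.7359]
```

View pics/e1.png

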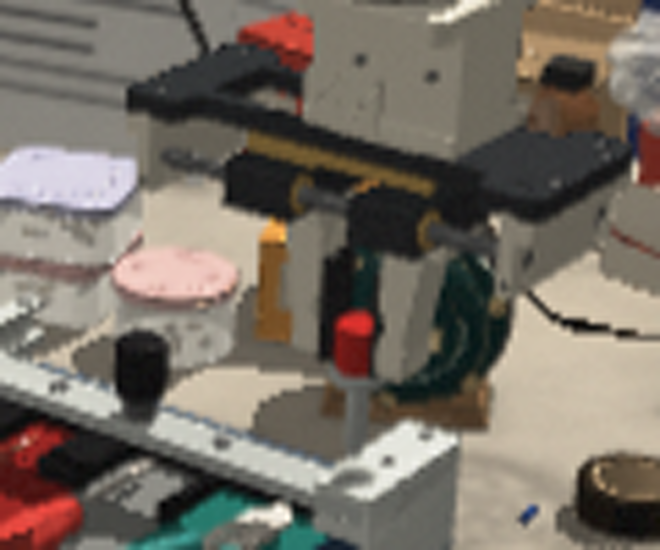

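The pin is held upright, with its shank bottom at (355,450) directly above the channel hole at (352,478). Lowering in steps while checking force.

```bash
python3 -m jog '[[-1,[0.4,-0.2,5],0],[-1,[0.4,-0.2,10],0],[-1,[0.4,-0.2,15],0],[-1,[0.4,-0.2,20],0],[-1,[0.4,-0.2,24],0],[-1,[0.4,-0.2,24],0]]'; python3 -c "
from h import *
s=status.get_state();print(s['force'],s['moment']);go(603.8,-101.2,79,-180.7)"
```

```text
t: 31.2
eef_pos: [0.6034, -0.1013, 0.0991]
ee_rot: [-3.141, -0.001, 3.129]
force: [-0.2, 0.1, -0.2]
width: 0.0211
gripper_force: 25.0
[-0.1666  0.1353 -0.1676] [ 0.0238 -0.0171  0.0256]
from [ 603.4388 -101.2515   99.109 ] yaw 179.29953242235547 t 31.2 shift [-0.4  0.1 20.1] turn -0.0 q [ 0.1526  0.38   -0.3079 -0.     -0.8837 -1.7356]
```

```bash
python3 -m jog '[[-1,[0,0,4],0],[-1,[0,0,8],0],[-1,[0,0,12],0],[-1,[0,0,16],0],[-1,[0,0,19],0],[-1,[0,0,21],0],[-1,[0,0,21],0]]'; python3 -c "
from h import *
s=status.get_state();print(s['force'],s['moment']);go(603.8,-101.2,79,-180.7)"
```

```text
t: 32.08
eef_pos: [0.6037, -0.1012, 0.0787]
ee_rot: [-3.142, 0.0, 3.129]
force: [-1.0, 0.1, 0.8]
width: 0.021
gripper_force: 25.0
[-0.9963  0.0604  0.7537] [0.0246 0.292  0.0042]
from [ 603.6922 -101.2416   78.7351] yaw 179.30529807170555 t 32.08 shift [-0.1  0.  -0.3] turn 0.0 q [ 0.1526  0.4031 -0.3276  0.0001 -0.84   -1.7356]
```

```bash
python3 -m jog '[[-1,[0,0,1.5],0],[-1,[0,0,2],0],[-1,[0,0,2],0]]'; python3 -m jog '[[-1,[0,0,-1.5],0],[0.1,[0,0,-1.5],0],[0.1,[0,0,-1.5],0],[0.1,[0,0,-1.5],0],[0.1,[0,0,-1.5],0],[0.1,[0,0,-20],0],[0.1,[0,0,-60],0],[0.1,[60,0,-90],0],[0.1,[120,0,-120],0],[0.1,[180,0,-120],0],[0.1,[180,0,-120],0],[0.1,[180,-60,-120],0],[0.1,[180,-100,-120],0],[0.1,[180,-100,-120],0],[0.1,[180,-100,-120],0]]'; python3 -c "
from h import *
f=snap('top','8');g=snap('scene','8')
a=cv2.resize(f['color'][150:270,205:345],None,fx=2.85,fy=2.85,interpolation=2);b=cv2.resize(g['color'][140:260,190:330],None,fx=2.85,fy=2.85,interpolation=2)
cv2.imwrite('pics/e2.png',np.hstack([a,b])[:,:,::-1])
for A,c,p in blobs(mask(f,245,10),(300,175,330,205))[:2]: print(A,c,ray(f,c,.083)*1000)
print(status.get_state()['force'])"
```

```text
t: 32.45
eef_pos: [0.6038, -0.1012, 0.0786]
ee_rot: [-3.141, 0.001, 3.13]
force: [-6.8, 1.7, 16.0]
width: 0.0216
gripper_force: 25.0
t: 34.33
eef_pos: [0.4225, -0.1991, 0.1963]
ee_rot: [3.142, -0.001, 3.128]
force: [-0.5, 0.4, -0.4]
width: 0.0481
gripper_force: 0.0
47 [315.3404 192.3617] [[601.3652 -99.3001  83.    ]]
[-0.4656  0.7669  0.2868]
```

View pics/e2.png

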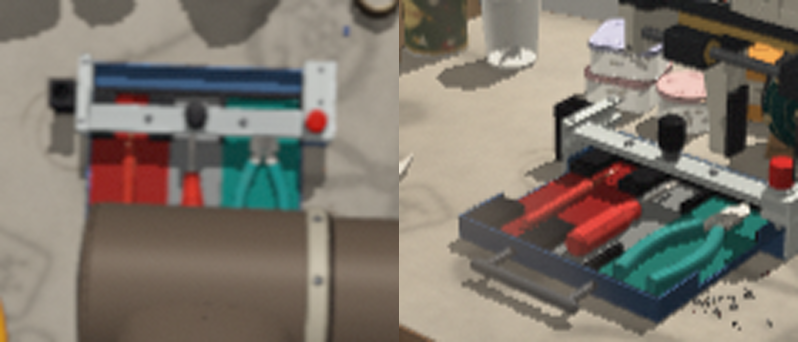

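The pin is home: its head is at (318,122) in the top view and (780,170) in the scene view. The bar is forward over all three tools, and the gripper is clear. Handing in.

```bash
python3 -c "
from station import order
print(order.job_done())"
```

```text
the job is handed in; nothing more can be done
None
```

The job is handed in at about 34 s: all three tools lie flat in their pockets, the bar is hard against its forward stop and the pin is fully home; I did not move the orange pliers or the yellow screwdriver.

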